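Weigh the returns caddy on the hand scale

ROBOT

A 7-joint arm with a two-finger parallel gripper is mounted at the origin on the work surface. World frame = base frame: x ahead of the robot, y to its left, z up, the work surface at z = 0. Lengths are in m, angles in rad, forces in N, time in s.
With the tool pointing down it reaches from about 0.4 to 0.85 m from the base axis. Payload 10.4 kg.
Tool frame: the origin (TCP) lies at the very end of the fingers, on their centre line; the grasp point (between the pads) lies manip.hold_point_z behind it (manip.hold_point_z is the distance from the TCP to the grasp point, in m); z points along the fingers, y is the direction in which the jaws open and shut (so a half turn about z gives the same grasp; the last joint's range is limited). The gripper opens to 85 mm and grips with 20 to 120 N. Pads are 22 mm wide; open, the fingers measure 114 mm over their backs; the gripper's body (76 mm by 85 mm) begins 54 mm behind the grasp point. The pads swing forward as they close: fully open they stand 13 mm farther back than shut.
Start: joints at [-1.201, 0.332, -0.065, 1.46, 0.022, 1.35, -0.088], TCP at [0.239, 0.577, 0.231] pointing down, gripper open.
Joint ranges: [-2.6, 2.6], [-0.5, 2.12], [-1.47, 1.34], [0.16, 2.42], [-1.27, 4.41], [0.06, 2.06], [-2.6, 2.6]. Speed limits (rad/s): [2.22, 2.22, 2.79, 2.79, 3.14, 3.14, 3.14].

INTERFACE

Orientations are given as a unit quaternion [x, y, z, w].
In Python, from workcell import manip gives the robot as it stands.
- The arm moves only by the tool jog_arm, never from a script. Its arguments are lists of equal length, an entry for each row: "translation": the shift along the world's x, y, z in mm, a list of three; "turn": the turn about the world's z in degrees. In form: {"translation": [[x, y, z], ...], "turn": [turn, ...]}. A call has 1 to 12 rows; each row is the pose to reach, as a shift and turn from the pose measured when the call began; what a row does not reach only later rows make up. A row lasts 1/12 s, in which the tool goes at most 41.7 mm and 7.16 degrees, less where a joint would pass 70% of its speed; a pose out of reach is approached as far as the arm can. A call with a gripper value outside its range is refused whole. "grip" is the finger opening in mm, from 0 to 85.4, set as the call begins (left out, the last holds). The fingers move at their own pace and stop on an object; "grip_force" is the grip in N (left out, the last holds). Time passes only in rows, so rows that repeat a pose let the fingers close. It gives the time, the measured TCP pose, the force and the opening at its end, in the units of the state.
- manip.get_obs(): the state, without advancing time (a new reading comes with each control period).
- manip.camera(name): name is "scene" or "top" or "wrist"; returns a dict with "frame" (420x560x3 uint8, red, green, blue), "mtx" (3x3 intrinsics, pixels), "pose" (4x4, takes a point from camera to world coordinates). Camera axes: x right, y down, z forward; pixel columns grow to the right and rows downward; lengths in m; the calibration is good to about 2 mm. The wrist camera is an equidistant fisheye: a pixel r from the principal point sees the ray r / f radians off the axis. A picture is of the moment at which its call begins. There is no depth.
- manip.hand_in(): hands the job in, once; it reports no verdict.
Trained networks look in a picture, given as the dict that the camera call returned (one of the last four; its "shot" number tells which), for a name from the list of things; names that differ only in an ending like _2 or _b are one class to them, and where a whole thing is asked for, a point or a joint stands for the part that bears it (a point fixed in the world has none). Each returns a list of dicts, best first, with "confidence" (0 to 1); they miss things now and then, are a little off and sometimes report something else, mostly with a low value. They report only what shows in the picture. A call takes as long as a camera call. They do not tell look-alikes from the thing itself.
- manip.outline_of(picture, label): "mask" (420x560 bool, what is visible of it) and "extent" ([left, top, right, bottom] in pixels, round what is visible of it).
- manip.pinpoint(picture, label): "at" ([column, row] in pixels: a listed point, or the origin of a listed thing).
The state is a dict: "clock": time; "joint_pos": joint angles; "joint_velocities": joint speeds; "tau": joint torques, N m; "position": TCP position; "ee_rot": TCP orientation; "ft_force": force on the tool from outside, world axes, zero at the start; "torque": the same for the moment, N m; "grip_width": opening from 0.0 (shut) to 1.0 (fully open).
Only numpy, scipy, OpenCV 4.12 (cv2) and the standard library are available. Lean on these libraries where they do the work, as an engineer would, in place of code of your own. Each camera call takes 0.05 s, during which the arm holds its last target. There are 200 camera calls.

TASK

Take the upright spring hand scale by its grip and slide its round foot along the caddy's lid, under the slotted bracket, until it is fully home. Lift the caddy gently by the scale until it hangs still and level, between one and two centimetres clear of the counter, for a good second so that it can be read; then carry it low (never more than five centimetres up), lower it gently onto the middle of the round mat and only let go once it stands. Leave the scale upright in its bracket, touch the caddy only with the scale, never press hard on it, and leave the other things alone.

Things in the scene. Friction and masses are not known exactly. Their poses are not given: they have to be found in the camera images.
- scale_grip (a point): Centre of the scale's black grip bar: 66 mm long (its y), 22 mm wide (its x: grip across this), 30 mm high. The scale (220 g) stands upright by itself; unstretched, this point is 112 mm above its foot's underside. Under the bar: a white round housing, 32 mm diameter, 14 to 82 mm below this point, with a 41 mm dial on its -x side; then a 10-12 mm rod and the foot.
- foot_disc (a point): Centre of the underside of the scale's foot: a flat steel disc, 52 mm diameter, 5 mm thick, on the rod straight below the grip. The scale's spring holds it up at its rest; drawing it down (away from the grip) takes 1 N to start, then 100 N per metre, up to 95 mm. The foot is cushioned: pressed up, it gives from 3 N on, about 0.5 N per mm for 6 mm, then is rigid.
- scale: The whole hand scale, origin at the centre of the foot's underside while unstretched, z up along the rod; 127 mm high in all, foot and grip as described above.
- caddy: Closed grey box, loose: 180 mm long (its x), 120 wide (y), 60 high to its flat lid; origin at the centre of its underside, z up. Mass 0.3 to 0.9 kg, not known beforehand. On the lid stands an aluminium bracket (see caddy_mouth, caddy_seat): a channel along the caddy's x, entered from its -x end, which faces roughly towards the robot.
- caddy_mouth (a point): Mouth of the bracket's channel, on the lid at caddy x = -32 mm. Inside, the channel is 60 mm wide and 14 mm high; two rails 5 mm thick cover it (top 79 mm above the caddy's underside), with a 20 mm slot between for the rod. A lip at the mouth (x = -32 to -28) hangs 3 mm below the rails, leaving 11 mm. Before the mouth the lid is bare for 58 mm: room to set the foot down (it may overhang).
- caddy_seat (a point): On the lid at the middle of the bracket, 60 mm above the caddy's underside, straight above its centre. The channel's back stop has its face 27 mm beyond (+x), so a foot pushed home against it is centred 1 mm past here. When lifted, a foot that is fully home rises 9 mm, behind the lip, and then bears on the rails and cannot slip out.
- caddy_base (a point): Centre of the caddy's underside; its height is the caddy's clearance over the counter (height 0).
- mat: Round black rubber mat 250 mm in diameter and 4 mm thick, fixed on the counter; origin at the centre of its underside. The caddy is set down on its middle, any way round.
- tablet_bottle: Bystander: amber bottle 48 mm in diameter, 85 mm high, loose; origin under its centre.
- carton: Bystander: white carton 60 x 110 x 70 mm, loose; origin under its centre.
- beaker: Bystander: white cup 64 mm in diameter, 70 mm high, loose; origin under its centre.
Things that resemble listed ones, but are neither listed nor needed, are in the scene too. What is meant by the caddy is not blue, and is the smaller of those in its own colour.

How it is judged:
On the way, in this order (a step that is already met when the one before it is completed fails the run):
1. the scale's foot is fully home under the bracket (within 5 mm of the seat sideways) (horizontal distance between foot_disc and caddy_seat below 0.005 m and distance between foot_disc and caddy_seat below 0.012 m), for 0.2 s.
2. the caddy hangs on the scale, still and level, 7 to 25 mm clear of the counter, for one second (height (world z) of caddy_base between 0.007 and 0.025 m and angle between caddy's own z axis and vertical below 0.1 rad and linear speed of caddy below 0.02 m/s), for 1 s.
3. the caddy stands on the mat, within 30 mm of its middle, while the scale is still held (horizontal distance between caddy and mat below 0.03 m and height (world z) of caddy_base below 0.007 m and contact force between scale and the fingers above 1 N), for 0.1 s.
At the end, for the whole second after the job is handed in: The caddy stands flat and at rest on the mat, its centre within 30 mm of the mat's, with the scale standing upright (within 0.12 rad) in its bracket, foot within 12 mm of the seat (horizontal distance between caddy and mat below 0.03 m and height (world z) of caddy_base between 0.002 and 0.007 m and angle between caddy's own z axis and vertical below 0.04 rad and angle between scale_grip's own z axis and vertical below 0.12 rad and horizontal distance between foot_disc and caddy_seat below 0.012 m and distance between foot_disc and caddy_seat below 0.018 m and linear speed of caddy below 0.02 m/s); the robot touches nothing.
It fails at once if the caddy is raised more than 50 mm or tipped more than 0.25 rad (height (world z) of caddy_base above 0.052 m or angle between caddy's own z axis and vertical above 0.25 rad).
It fails at once if the scale is pressed or rammed hard against the caddy (above 30 N) (contact force between scale and caddy above 30 N).
It fails at once if the caddy is dropped or slammed down (all contact forces on it together above 60 N) (contact force between caddy and anything else above 60 N).
It fails at once if the caddy is touched with the gripper instead of the scale (contact force between caddy and the fingers above 2 N or contact force between caddy and the arm above 2 N).
It fails at once if a bystander is moved more than 20 mm (distance of any of tablet_bottle, carton, beaker from where it was at the start of the episode above 0.02 m).
It also fails if it takes over 70 s, if anything falls off the work surface, if the arm or the gripper's body presses on something with over 40 N, if the wrist force passes 120 N, or if a joint passes its speed limit or range.

## Working session

There is one attempt and no reset: what is moved stays moved. The work goes in short steps, Python scripts to look and compute and a tool call to move; the robot and the scene stay as the last step left them, time stands still between calls to the robot, and variables do not carry over. Pictures are saved under pics/ and viewed, about 8 in all and at most 12, crops included, and the job is handed in when it is done.

Besides the shell and the picture viewer there is one more tool, called after ">>>" as name(argument=value, ...) on one line, values as JSON. jog_arm: Moves the arm, as the interface text tells. Its arguments: {"type":"object","properties":{"translation":{"type":"array"},"turn":{"type":"array"},"grip":{"type":"number"},"grip_force":{"type":"number"}},"required":["translation","turn"]}

```bash
mkdir -p pics
cat > h.py <<'E'
from workcell import manip
import numpy as np, cv2
def save(p,n): cv2.imwrite(f'pics/{n}.png',cv2.cvtColor(p['frame'],cv2.COLOR_RGB2BGR))
def ray(p,uv):
    K=p['mtx'];d=np.linalg.inv(K)@[uv[0],uv[1],1];T=p['pose'];return T[:3,3],T[:3,:3]@d
def plane(p,uv,z):
    o,d=ray(p,uv);return o+d*(z-o[2])/d[2]
def proj(p,X):
    T=p['pose'];c=T[:3,:3].T@(np.array(X)-T[:3,3]);q=p['mtx']@c;return q[:2]/q[2]
E
python3 - <<'E'
from h import *
o=manip.get_obs();print(o,manip.hold_point_z)
Z=dict(scale_grip=.112,foot_disc=0,caddy=0,caddy_mouth=.06,caddy_seat=.06,caddy_base=0,mat=0,tablet_bottle=0,carton=0,beaker=0,scale=0)
for c in('scene','top'):
    p=manip.camera(c);save(p,c+'1');print(c,p['pose'][:3,3].round(3))
    for l,z in Z.items():
        for r in manip.pinpoint(p,l)[:4]:
            print(l,round(r['confidence'],2),np.round(r['at'],1),plane(p,r['at'],z).round(4))
E
```

```text
{'clock': 0.0, 'joint_pos': array([-1.20058321,  0.33284953, -0.06469504,  1.46091475,  0.0216137 ,
        1.34990211, -0.08849608]), 'joint_velocities': array([-0.00044384, -0.00036047, -0.00112228, -0.00047966,  0.00031125,
        0.00180137, -0.00140654]), 'tau': array([-1.45142817e-04, -6.25444365e+01,  4.88770008e-02, -3.91605914e+01,
        1.62146013e-02,  9.85036371e-03,  1.43553683e-05]), 'position': array([0.2391152 , 0.57705679, 0.23054256]), 'ee_rot': array([ 1.95135081e-01,  9.80776134e-01, -6.82233072e-04, -9.56368748e-05]), 'ft_force': array([ 0.01426905,  0.73266912, -0.26683388]), 'torque': array([ 0.02150715, -0.02992779, -0.00199839]), 'grip_width': 1.002501491336982} 0.0187
scene [ 1.122 -0.583  0.758]
scale_grip 0.67 [377.5 182.2] [0.6237 0.1053 0.112 ]
scale_grip 0.64 [306.8 181.6] [ 0.5172 -0.028   0.112 ]
scale_grip 0.4 [432.3 234.5] [0.816 0.064 0.112]
foot_disc 0.76 [304.3 219.1] [ 0.5264 -0.038  -0.    ]
foot_disc 0.18 [231.8 245.7] [ 0.4906 -0.2363  0.    ]
caddy 0.98 [242.7 273.8] [ 0.5784 -0.2644  0.    ]
caddy 0.94 [143.6 347.5] [ 0.6122 -0.5193  0. 
[... 1087 characters left out ...]
5 -0.5266  0.    ]
caddy 0.62 [299.3 295.2] [ 0.3173 -0.1438  0.    ]
caddy 0.36 [254.5 214.3] [ 0.5295 -0.0256  0.    ]
caddy_mouth 0.96 [467.6 172.8] [ 0.6312 -0.5658  0.06  ]
caddy_mouth 0.7 [354.2 209.7] [ 0.5386 -0.2808  0.06  ]
caddy_mouth 0.64 [313.8 299.6] [ 0.3145 -0.1786  0.06  ]
caddy_seat 0.8 [450.1 178.9] [ 0.6159 -0.5218  0.06  ]
caddy_seat 0.76 [347.8 197.6] [ 0.5691 -0.265   0.06  ]
caddy_seat 0.3 [344.5 198.4] [ 0.5671 -0.2567  0.06  ]
mat 0.84 [161.1 212.4] [0.5348 0.2228 0.    ]
mat 0.23 [255.8 216.1] [ 0.5248 -0.0291  0.    ]
carton 0.85 [242.6 127.5] [0.7618 0.0069 0.    ]
beaker 0.62 [183.6 128.3] [0.7602 0.1652 0.    ]
scale 0.64 [257.2 216.7] [ 0.5232 -0.0328  0.    ]
```

```bash
python3 -c "
import cv2
a=cv2.imread('pics/top1.png');cv2.imwrite('pics/top1c.png',cv2.resize(a[80:380,100:500],(800,600),interpolation=cv2.INTER_CUBIC))"
```

```text
(no output)
```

View pics/top1c.png

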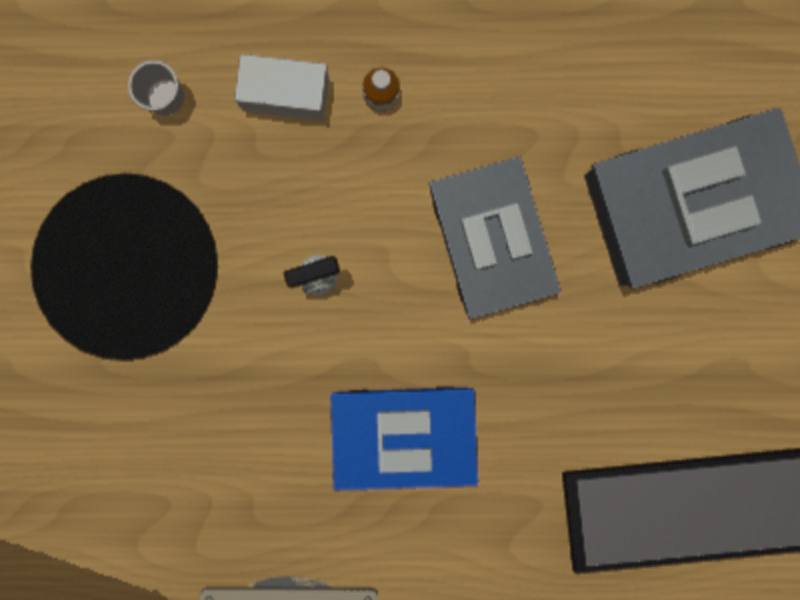

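View pics/scene1.png

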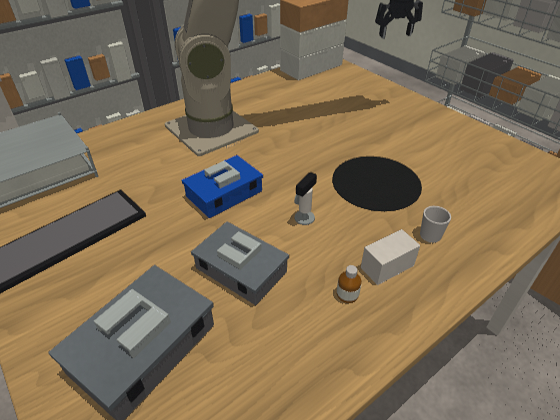

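```bash
cat > fit.py <<'E'
from h import *
from scipy.optimize import minimize
def boxpts(c,yaw,L,W,z0,z1):
    R=np.array([[np.cos(yaw),-np.sin(yaw)],[np.sin(yaw),np.cos(yaw)]])
    return [np.r_[R@[a*L/2,b*W/2]+c,z] for a in(-1,1) for b in(-1,1) for z in(z0,z1)]
def sil(p,pts,S=8):
    q=np.array([proj(p,x) for x in pts]);m=np.zeros((420*2,560*2),np.uint8)
    h=cv2.convexHull(((q+.5)*2*256).astype(np.int32).reshape(-1,1,2)[:, :]) 
    cv2.fillConvexPoly(m,h,255,cv2.LINE_AA,8);return cv2.resize(m,(560,420),interpolation=cv2.INTER_AREA)/255.
def fit(pms,mk,x0,d):
    def cost(x):
        s=0
        for p,m in pms:
            a=sil(p,mk(x));s+=np.abs(a-m).sum()/m.sum()
        return s
    n=len(x0);sx=np.vstack([x0]+[np.array(x0)+np.eye(n)[i]*d[i] for i in range(n)])
    r=minimize(cost,x0,method='Nelder-Mead',options=dict(initial_simplex=sx,xatol=1e-5,fatol=1e-5));return r.x,r.fun
def best(p,l,X):
    u=proj(p,X);b=None
    for r in manip.outline_of(p,l):
        m=r['mask'];ys,xs=np.nonzero(m);d=np.hypot(xs.mean()-u[0],ys.mean()-u[1])
        if b is None or d<b[0]: b=(d,m,r['confidence'])
    print(l,b and (round(b[0],1),b[1].sum(),b[2]));return b and b[1]
E
python3 - <<'E'
from fit import *
P=[manip.camera('top'),manip.camera('scene')]
cm=[(p,best(p,'caddy',[.57,-.264,.04])) for p in P]
gm=[(p,best(p,'scale_grip',[.524,-.034,.112])) for p in P]
mm=[(p,best(p,'mat',[.533,.222,.0])) for p in P]
for tag,sel in (('both',slice(0,2)),('top',slice(0,1)),('scene',slice(1,2))):
  f=lambda ms:[(p,m) for p,m in ms[sel] if m is not None]
  print(tag,'caddy',fit(f(cm),lambda x:boxpts(x[:2],x[2],.18,.12,0,.06),[.57,-.264,.26],[.01,.01,.1]))
  print(tag,'grip',fit(f(gm),lambda x:boxpts(x[:2],x[2],.022,.066,.097,.127),[.524,-.034,.24],[.01,.01,.1]))
  t=np.linspace(0,6.28,60)
  print(tag,'mat',fit(f(mm),lambda x:[[x[0]+.125*np.cos(a),x[1]+.125*np.sin(a),.004] for a in t],[.533,.222],[.01,.01]))
E
```

```text
caddy (np.float64(0.7), np.int64(3518), 0.71)
caddy (np.float64(76.7), np.int64(3021), 0.65)
scale_grip (np.float64(3.2), np.int64(396), 0.76)
scale_grip (np.float64(15.1), np.int64(786), 0.94)
mat (np.float64(0.4), np.int64(6820), 0.63)
mat None
both caddy (array([ 0.56799381, -0.26251046,  0.27187917]), np.float64(2.738675803908381))
both grip (array([ 0.5226533 , -0.03639008,  0.37704703]), np.float64(0.9848379015419878))
both mat (array([0.53379879, 0.22102785]), np.float64(0.03366683916968547))
top caddy (array([ 0.56850217, -0.2626783 ,  0.27830554]), np.float64(0.038980481334091335))
top grip (array([ 0.52139974, -0.03657344,  0.30209767]), np.float64(0.33856209150326794))
top mat (array([0.53379879, 0.22102785]), np.float64(0.03366683916968547))
scene caddy (array([ 0.30691321, -0.1403569 ,  1.6188376 ]), np.float64(0.09673851665790445))
scene grip (array([ 0.53902693, -0.05363828,  0.55920421]), np.float64(0.5696602305044155))
scene mat (array([0.533, 0.222]), np.float64(0.0))
```

Run:
```python
from fit import *
P=[manip.camera('top'),manip.camera('scene')]
for p in P:
    m=best(p,'scale_grip',[.524,-.034,.07]);g=p['frame'].max(2)
    k=cv2.dilate(m.astype(np.uint8),np.ones((5,5)))>0
    d=((g<75)&k).astype(float);n,l,s,c=cv2.connectedComponentsWithStats(d.astype(np.uint8));i=1+s[1:,4].argmax();d=(l==i)*1.
    print(d.sum(),s[i]);print('grip',fit([(p,d)],lambda x:boxpts(x[:2],x[2],.022,.066,.097,.127),[.523,-.036,.26],[.01,.01,.1]))
    p['d']=d
print(fit([(p,p['d']) for p in P],lambda x:boxpts(x[:2],x[2],.022,.066,.097,.127),[.523,-.036,.26],[.01,.01,.1]))
p=P[1]
for l in('caddy','caddy_seat','caddy_mouth'):
  for r in manip.outline_of(p,l): print(l,r['confidence'],r['extent'])
m=best(p,'caddy',[.57,-.264,.04]);print('caddy',fit([(p,m)],lambda x:boxpts(x[:2],x[2],.18,.12,0,.06),[.569,-.263,.27],[.01,.01,.1]))
q=p['frame'].copy()
for x in boxpts(np.array([.5685,-.2627]),.277,.18,.12,0,.06)+boxpts(np.array([.5225,-.0362]),.26,.022,.066,.097,.127): cv2.circle(q,tuple(int(round(v)) for v in proj(p,x)),1,(255,0,0),-1)
q=q[160:320,170:350];cv2.imwrite('pics/s2.png',cv2.cvtColor(cv2.resize(q,None,fx=4,fy=3.7),cv2.COLOR_RGB2BGR))
```

```text
scale_grip (np.float64(2.0), np.int64(394), 0.73)
272.0 [242 208  28  18 272]
grip (array([ 0.52189742, -0.03685504,  0.30216973]), np.float64(0.22959919261822376))
scale_grip (np.float64(2.4), np.int64(759), 0.56)
323.0 [295 172  22  32 323]
grip (array([ 0.52153789, -0.03518716,  0.4246143 ]), np.float64(0.2615674133430462))
(array([ 0.52189135, -0.03671653,  0.35691532]), np.float64(0.5402362957566929))
caddy 0.93 [193.3, 224.0, 291.6, 305.2]
caddy 0.81 [50.9, 262.8, 215.7, 420.0]
caddy 0.68 [183.3, 154.9, 261.0, 215.6]
caddy_seat 0.94 [192.3, 219.9, 286.9, 304.5]
caddy_seat 0.7 [48.3, 266.1, 212.8, 420.0]
caddy_seat 0.57 [181.2, 156.6, 261.4, 215.2]
caddy_mouth 0.63 [191.5, 222.7, 286.8, 304.3]
caddy_mouth 0.6 [291.6, 171.1, 317.9, 227.3]
caddy_mouth 0.56 [182.9, 154.0, 267.4, 219.4]
caddy (np.float64(1.9), np.int64(4695), 0.93)
caddy (array([ 0.56097214, -0.25762993,  0.26707975]), np.float64(0.07787007454739085))
```

View pics/s2.png

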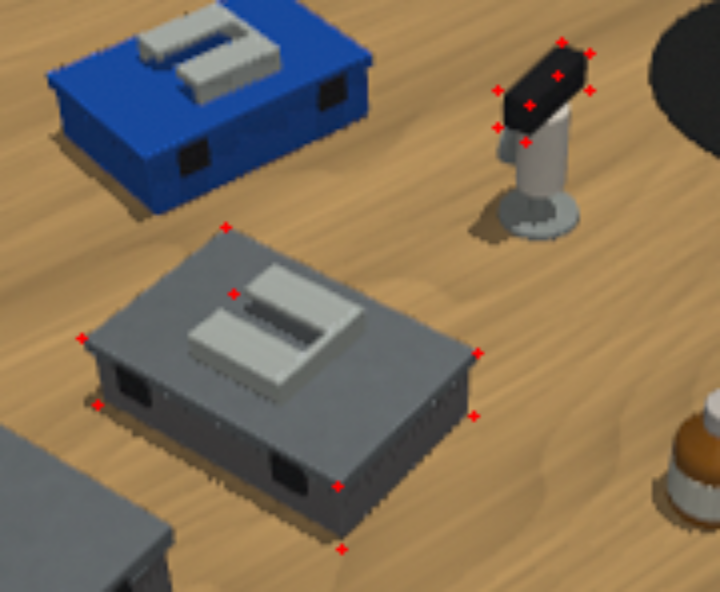

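>>> jog_arm(translation=[[10,-22,0],[24,-52,0],[40,-87,0],[56,-122,0],[72,-157,0],[88,-192,0],[104,-227,0],[120,-262,0],[136,-297,0],[152,-330,0],[165,-358,0],[173,-375,0]], turn=[-2,-6,-10,-14,-18,-22,-26,-30,-34,-38,-42,-44], grip=85, grip_force=40)

```text
clock: 3.0
position: [0.4136, 0.1991, 0.2317]
ee_rot: [0.551, 0.834, 0.0, 0.0]
ft_force: [0.3, 0.3, 0.0]
grip_width: 0.996
```

>>> jog_arm(translation=[[10,-22,0],[25,-54,0],[41,-89,0],[57,-124,0],[73,-159,0],[88,-192,0],[100,-219,0],[107,-233,0],[107,-233,0],[107,-233,0]], turn=[-1,-3,-5,-6,-7,-7,-7,-7,-7,-7])

```text
clock: 3.83
position: [0.5207, -0.0339, 0.2315]
ee_rot: [0.601, 0.799, 0.0, 0.0]
ft_force: [-0.5, 1.2, 0.3]
grip_width: 0.993
```

Run:
```python
from h import *
o=manip.get_obs();print(o['clock'],o['position'],o['ee_rot'],o['ft_force'],o['joint_pos'])
p=manip.camera('wrist');save(p,'w1');print(p['mtx'],p['pose'])
for l in('scale_grip','foot_disc'):
  for r in manip.pinpoint(p,l)[:3]: print(l,r)
```

```text
3.8333 [ 0.52069594 -0.03387969  0.23149367] [6.01490722e-01 7.98879760e-01 1.20113115e-04 1.61479567e-04] [-0.47318865  1.21399949  0.27781371] [-0.53798566  0.09838853  0.55523172  1.75861166 -0.05377998  1.29926864
  0.30955743]
[[325.1922621    0.         275.27943605]
 [  0.         325.1922621  208.46723463]
 [  0.           0.           1.        ]] [[ 9.61077558e-01  2.64529547e-01  7.97122771e-02  5.01017251e-01]
 [ 2.76278323e-01 -9.20690641e-01 -2.75679220e-01  3.69595907e-02]
 [ 4.65048541e-04  2.86971885e-01 -9.57938892e-01  3.73146242e-01]
 [ 0.00000000e+00  0.00000000e+00  0.00000000e+00  1.00000000e+00]]
scale_grip {'at': [275.0, 207.2], 'confidence': 0.79}
foot_disc {'at': [262.3, 364.0], 'confidence': 0.66}
foot_disc {'at': [276.0, 180.8], 'confidence': 0.56}
```

View pics/w1.png

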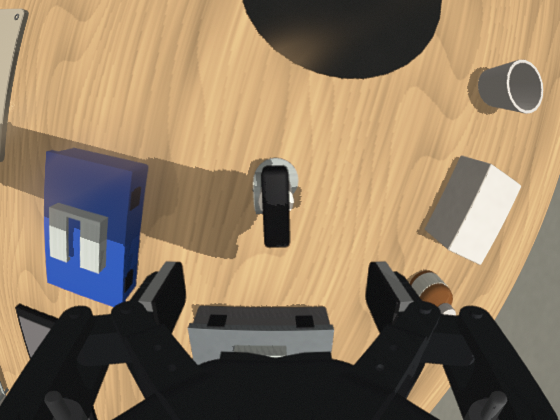

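>>> jog_arm(translation=[[2,-3,-10],[2,-3,-30],[2,-3,-55],[2,-3,-80],[2,-3,-100],[2,-3,-115],[2,-3,-124],[2,-3,-126],[2,-3,-126]], turn=[0.5,1,1.5,1.5,1.5,1.5,1.5,1.5,1.5])

```text
clock: 4.73
position: [0.5222, -0.035, 0.1053]
ee_rot: [0.589, 0.808, 0.0, -0.0]
ft_force: [1.0, -0.1, -0.9]
grip_width: 0.997
```

Run:
```python
from h import *
p=manip.camera('wrist');save(p,'w2');o=manip.get_obs();print(o['position'],o['ft_force'],o['grip_width'])
```

```text
[ 0.52264252 -0.03509447  0.10602266] [-0.38638652 -0.73129872  0.56866032] 0.9962016012386771
```

View pics/w2.png

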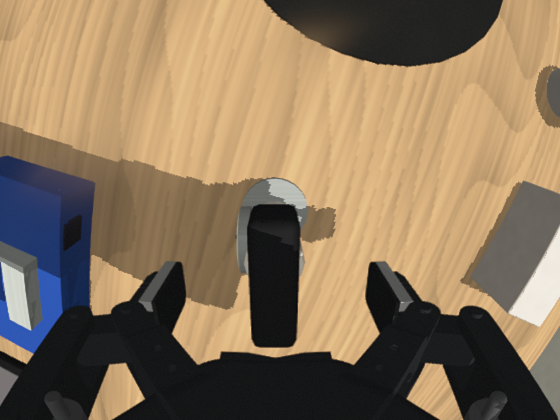

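>>> jog_arm(translation=[[0,-1,-1],[0,-1,-1],[0,-1,-1],[0,-1,-1],[0,-1,-1],[0,-1,-1],[0,-1,-1],[0,-1,-1],[0,-1,-1],[0,-1,-1]], turn=[0,0,0,0,0,0,0,0,0,0], grip=10, grip_force=60)

```text
clock: 5.62
position: [0.5226, -0.0361, 0.105]
ee_rot: [0.59, 0.808, 0.001, 0.0]
ft_force: [-1.6, -0.1, 1.7]
grip_width: 0.242
```

>>> jog_arm(translation=[[0,0,5],[0,0,17],[0,-2,35],[0,-8,55],[-2,-22,72],[-4,-42,82],[-6,-66,85],[-8,-92,85],[-10,-118,85],[-12,-144,85],[-14,-166,85],[-14,-180,85]], turn=[0,0,0,0,0,0,0,0,0,0,0,0])

```text
clock: 6.62
position: [0.5078, -0.219, 0.1911]
ee_rot: [0.591, 0.807, 0.0, 0.001]
ft_force: [0.8, -0.0, -1.3]
grip_width: 0.238
```

>>> jog_arm(translation=[[-1,-10,0],[-2,-26,0],[-3,-43,0],[-3,-56,0],[-3,-62,0],[-3,-64,0],[-3,-64,0],[-3,-64,0]], turn=[0,0,0,0,0,0,0,0])

```text
clock: 7.28
position: [0.505, -0.282, 0.1912]
ee_rot: [0.59, 0.807, 0.001, 0.0]
ft_force: [-0.2, 1.2, -1.5]
grip_width: 0.242
```

Run:
```python
from h import *
o=manip.get_obs();print(o['clock'],o['position'],o['ft_force'],o['grip_width'])
p=manip.camera('wrist');save(p,'w3')
q=manip.camera('scene');t=manip.camera('top')
for l,z in(('foot_disc',.08),('scale_grip',.197),('caddy_seat',.06),('caddy_mouth',.06)):
  for c in(q,t):
    for r in manip.pinpoint(c,l)[:2]: print(l,np.round(r['at'],1),r['confidence'],plane(c,r['at'],z))
a=cv2.resize(p['frame'],(400,300));b=cv2.resize(q['frame'][150:330,160:340],(600,600),interpolation=cv2.INTER_CUBIC);c=cv2.resize(t['frame'][150:270,280:400],(600,600),interpolation=cv2.INTER_CUBIC)
out=np.hstack([b[100:500,50:550],c[100:500,50:550]]);out=cv2.resize(out,(800,320));w=cv2.resize(p['frame'],(373,280));pad=np.zeros((280,427,3),np.uint8)
out=np.vstack([out,np.hstack([w,pad])]);cv2.imwrite('pics/m3.png',cv2.cvtColor(out,cv2.COLOR_RGB2BGR))
```

```text
7.2833 [ 0.50503398 -0.28204853  0.19122222] [-0.19850936  1.24710834 -1.48017724] 0.2419303037889663
foot_disc [389.5 272.5] 0.66 [ 0.81535278 -0.06134206  0.08      ]
foot_disc [346.9 201.3] 0.69 [ 0.5584784  -0.26017427  0.08      ]
foot_disc [356. 225.] 0.43 [ 0.49989836 -0.28214327  0.08      ]
scale_grip [209.4 190.8] 0.61 [ 0.49757819 -0.27830814  0.197     ]
caddy_seat [238.2 252.2] 0.88 [ 0.56539216 -0.26330119  0.06      ]
caddy_seat [222.4 176.9] 0.72 [ 0.31634389 -0.1468094   0.06      ]
caddy_seat [349.8 196.2] 0.96 [ 0.57264038 -0.27001212  0.06      ]
caddy_seat [300.5 299.2] 0.57 [ 0.31537329 -0.14545666  0.06      ]
caddy_mouth [111.6 341.8] 0.89 [ 0.60650857 -0.56509428  0.06      ]
caddy_mouth [227.8 243.3] 0.72 [ 0.52894199 -0.26672465  0.06      ]
caddy_mouth [314.1 298.4] 0.72 [ 0.31742291 -0.17933445  0.06      ]
caddy_mouth [351.8 210.5] 0.69 [ 0.53661411 -0.27475596  0.06      ]
```

View pics/m3.png

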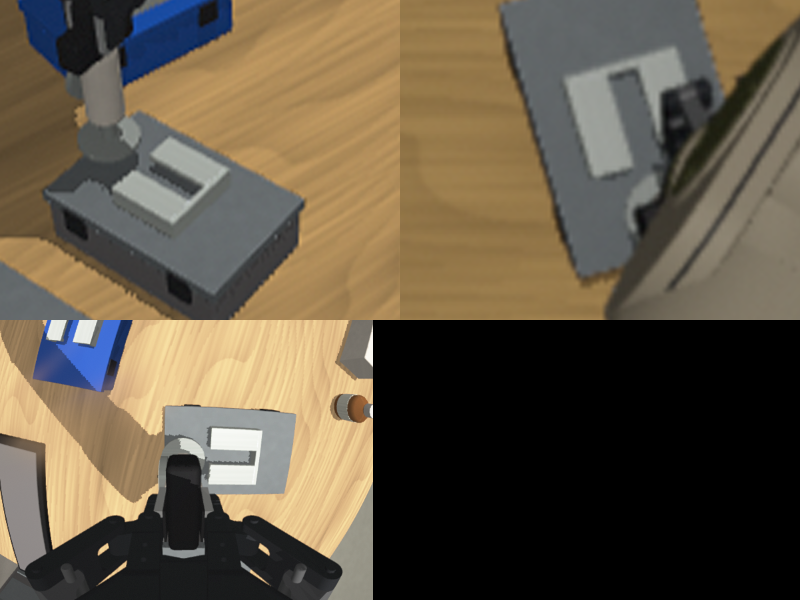

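```bash
cat >> h.py <<'E'
def wproj(p,X):
    T=p['pose'];c=(np.asarray(X)-T[:3,3])@T[:3,:3];r=np.hypot(c[...,0],c[...,1]);th=np.arctan2(r,c[...,2]);K=p['mtx']
    return np.stack([K[0,2]+K[0,0]*th*c[...,0]/r,K[1,2]+K[1,1]*th*c[...,1]/r],-1)
def rect(p,c,yaw,z,L=.24,W=.16,s=.0004):
    a=np.arange(-L/2,L/2,s);b=np.arange(W/2,-W/2,-s);A,B=np.meshgrid(a,b)
    X=np.stack([c[0]+A*np.cos(yaw)-B*np.sin(yaw),c[1]+A*np.sin(yaw)+B*np.cos(yaw),0*A+z],-1)
    if 'top'==p.get('n'): 
        T=p['pose'];q=(X-T[:3,3])@T[:3,:3]@p['mtx'].T;m=q[...,:2]/q[...,2:]
    else: m=wproj(p,X)
    return cv2.remap(p['frame'],m[...,0].astype(np.float32),m[...,1].astype(np.float32),cv2.INTER_LINEAR)
E
python3 - <<'E'
from h import *
p=manip.camera('wrist');c=(.568,-.2625);yaw=.277
a=rect(p,c,yaw,.079);b=rect(p,c,yaw,.06)
for im in(a,b):
    for k in range(-100,101,20):
        x=int((k/1000+.12)/.0004)
        if 0<=x<600: cv2.putText(im,str(k),(x-12,12),0,.4,(255,255,0)); cv2.line(im,(x,15),(x,400),(255,0,0),1)
    for k in range(-60,61,20):
        y=int((.08-k/1000)/.0004);cv2.putText(im,str(k),(0,y),0,.4,(255,255,0));cv2.line(im,(20,y),(600,y),(255,0,0),1)
out=np.vstack([a[50:350],b[50:350]]);cv2.imwrite('pics/r1.png',cv2.cvtColor(out,cv2.COLOR_RGB2BGR))
o=manip.get_obs();print(o['position'])
E
```

```text
[ 0.50476343 -0.282961    0.19112712]
```

View pics/r1.png

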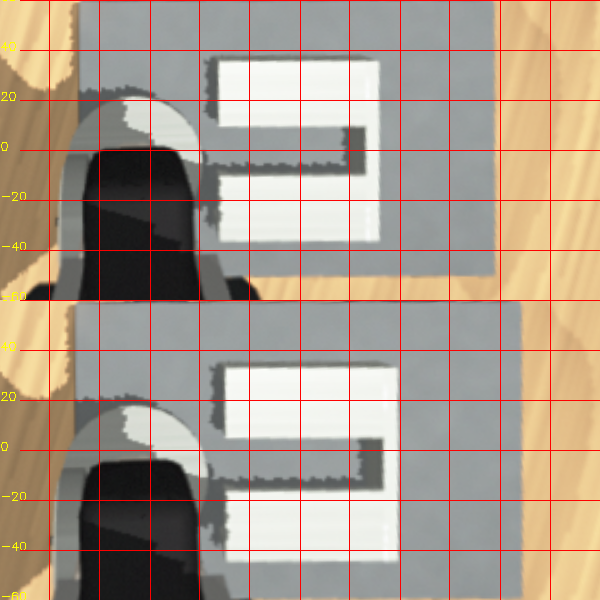

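>>> jog_arm(translation=[[-0.7,2.5,-3],[-0.7,2.5,-8],[-0.7,2.5,-13],[-0.7,2.5,-17],[-0.7,2.5,-20],[-0.7,2.5,-22],[-0.7,2.5,-23.3],[-0.7,2.5,-23.5],[-0.7,2.5,-23.5]], turn=[0,0,0,0,0,0,0,0,0])

```text
clock: 8.63
position: [0.5041, -0.2805, 0.1677]
ee_rot: [0.591, 0.807, 0.0, 0.001]
ft_force: [0.3, -0.8, -1.4]
grip_width: 0.243
```

```bash
cat > st.py <<'E'
from h import *
c=np.array([.568,-.2625]);y=.277
o=manip.get_obs();d=o['position'][:2]-c
print(o['clock'],o['position'].round(4),'F',o['ft_force'].round(2),'T',o['torque'].round(2),'w',o['grip_width'].round(3),'caddy xy mm',1000*(d@[np.cos(y),np.sin(y)]),1000*(d@[-np.sin(y),np.cos(y)]),'foot z',o['position'][2]-.105)
E
python3 st.py
```

```text
Traceback (most recent call last):
  File "st.py", line 4, in <module>
    print(o['clock'],o['position'].round(4),'F',o['ft_force'].round(2),'T',o['torque'].round(2),'w',o['grip_width'].round(3),'caddy xy mm',1000*(d@[np.cos(y),np.sin(y)]),1000*(d@[-np.sin(y),np.cos(y)]),'foot z',o['position'][2]-.105)
                                                                                                    ^^^^^^^^^^^^^^^^^^^^^
AttributeError: 'float' object has no attribute 'round'
```

>>> jog_arm(translation=[[3,0.8,-0.3],[7,2,-0.3],[11,3.1,-0.3],[15,4.3,-0.3],[19,5.4,-0.3],[23,6.5,-0.3],[27,7.7,-0.3],[31,8.8,-0.3],[34,9.7,-0.3],[36,10.2,-0.3],[37,10.5,-0.3],[37,10.5,-0.3]], turn=[0,0,0,0,0,0,0,0,0,0,0,0])

```text
clock: 9.63
position: [0.5412, -0.27, 0.1673]
ee_rot: [0.591, 0.807, 0.0, 0.001]
ft_force: [-0.5, -0.6, -2.0]
grip_width: 0.247
```

```bash
sed -i "s/o\['grip_width'\].round(3)/o['grip_width']/" st.py; python3 st.py
```

```text
9.6333 [ 0.5412 -0.27    0.1673] F [-0.45 -0.64 -1.99] T [ 0.02 -0.02 -0.04] w 0.24700986666536068 caddy xy mm -27.821354405257246 0.15049060359104025 foot z 0.06229627605215217
```

>>> jog_arm(translation=[[3,0.8,0],[6,1.7,0],[9,2.5,0],[12,3.4,0],[15,4.3,0],[18,5.1,0],[21,6,0],[23.5,6.7,0],[25.5,7.2,0],[26.7,7.6,0],[27.3,7.7,0],[27.3,7.7,0]], turn=[0,0,0,0,0,0,0,0,0,0,0,0])

```text
clock: 10.63
position: [0.5686, -0.2623, 0.1673]
ee_rot: [0.591, 0.807, 0.0, 0.001]
ft_force: [-0.0, -0.4, -2.1]
grip_width: 0.244
```

```bash
cat > look.py <<'E'
import sys; from h import *
n=sys.argv[1];p=manip.camera('wrist');a=rect(p,(.568,-.2625),.277,.079)
q=manip.camera('scene');b=cv2.resize(q['frame'][150:330,160:340],(360,360),interpolation=cv2.INTER_CUBIC)
out=np.zeros((360,760,3),np.uint8);out[:267,:400]=cv2.resize(a,(400,267));out[:,400:]=b
cv2.imwrite(f'pics/{n}.png',cv2.cvtColor(out,cv2.COLOR_RGB2BGR))
E
python3 st.py; python3 look.py l1
```

```text
10.6333 [ 0.5686 -0.2623  0.1673] F [-0.   -0.43 -2.11] T [-0.03  0.01 -0.02] w 0.24361674926073928 caddy xy mm 0.6163619625621514 0.058543369637273725 foot z 0.062283426149394125
```

View pics/l1.png

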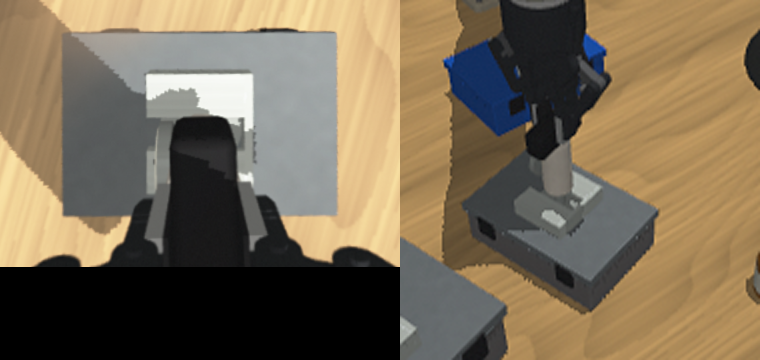

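>>> jog_arm(translation=[[0.5,0.1,0],[1,0.3,0],[1.5,0.4,0],[1.5,0.4,0],[1.5,0.4,0]], turn=[0,0,0,0,0])

```text
clock: 11.15
position: [0.5694, -0.2623, 0.1673]
ee_rot: [0.591, 0.807, 0.0, 0.0]
ft_force: [-4.1, -1.0, -0.1]
grip_width: 0.237
```

```bash
python3 st.py
```

```text
11.15 [ 0.5694 -0.2623  0.1673] F [-4.14 -0.95 -0.09] T [-0.21  1.13 -0.04] w 0.23680986586687267 caddy xy mm 1.398220309334876 -0.22461793640131086 foot z 0.062304647174991915
```

>>> jog_arm(translation=[[-0.6,-0.2,1],[-0.6,-0.2,3],[-0.6,-0.2,5],[-0.6,-0.2,7],[-0.6,-0.2,9],[-0.6,-0.2,12],[-0.6,-0.2,15],[-0.6,-0.2,18],[-0.6,-0.2,21],[-0.6,-0.2,23],[-0.6,-0.2,24],[-0.6,-0.2,24]], turn=[0,0,0,0,0,0,0,0,0,0,0,0])

```text
clock: 12.15
position: [0.5689, -0.2625, 0.1915]
ee_rot: [0.591, 0.807, 0.0, 0.0]
ft_force: [0.2, -0.0, -3.9]
grip_width: 0.246
```

```bash
python3 st.py
```

```text
12.15 [ 0.5689 -0.2625  0.1915] F [ 0.24 -0.01 -3.88] T [0.07 0.01 0.  ] w 0.2458011676878018 caddy xy mm 0.8655344109623315 -0.19761653335030352 foot z 0.08647104643475668
```

>>> jog_arm(translation=[[0,0,1],[0,0,3],[0,0,5],[0,0,7],[0,0,9],[0,0,11],[0,0,13],[0,0,14],[0,0,15],[0,0,15],[0,0,15],[0,0,15]], turn=[0,0,0,0,0,0,0,0,0,0,0,0])

```text
clock: 13.15
position: [0.5689, -0.2624, 0.2064]
ee_rot: [0.591, 0.807, 0.0, 0.0]
ft_force: [0.7, -0.0, -5.7]
grip_width: 0.243
```

```bash
cat > cz.py <<'E'
from fit import *
import sys
x0=[float(v) for v in sys.argv[1:4]]+[.277]
p=manip.camera('scene');p2=manip.camera('top');o=manip.get_obs()
print(o['position'].round(4),o['ft_force'].round(2))
for q in(p,):
    m=best(q,'caddy',[x0[0],x0[1],.04+x0[2]])
    print('xy,z fixed yaw',fit([(q,m)],lambda x:boxpts(x[:2],.277,.18,.12,x[2],.06+x[2]),x0[:3],[.01,.01,.02]))
    print('z only',fit([(q,m)],lambda x:boxpts(np.array(x0[:2]),.277,.18,.12,x[0],.06+x[0]),x0[2:3],[.02]))
E
python3 cz.py .568 -.2625 .005
```

```text
[ 0.5689 -0.2624  0.2064] [ 0.81  0.15 -5.2 ]
caddy (np.float64(5.7), np.int64(4435), 0.7)
xy,z fixed yaw (array([ 0.54183221, -0.24749528, -0.02836334]), np.float64(0.08454053098127638))
z only (array([0.00161133]), np.float64(0.16058624577226607))
```

```bash
cat > cz.py <<'E'
from h import *
ref=cv2.cvtColor(cv2.imread('pics/scene1.png'),cv2.COLOR_BGR2GRAY)
def cz():
    p=manip.camera('scene');o=manip.get_obs();g=cv2.cvtColor(p['frame'],cv2.COLOR_RGB2GRAY)
    u=lambda x,y:np.round(proj(p,[x,y,.03])).astype(int)
    C=np.array([.568,-.2625]);k=np.array([np.cos(.277),np.sin(.277)]);n=np.array([-k[1],k[0]])
    per=proj(p,np.r_[C,.04])-proj(p,np.r_[C,.03]);print('px per mm up',per/10,o['clock'],o['position'].round(4),o['ft_force'].round(2))
    for name,cc in(('-y/+x corner',C+.09*k-.06*n),('-x/-y corner',C-.09*k-.06*n),('+x/+y corner',C+.09*k+.06*n)):
        a,b=u(*cc);r=13;t=ref[b-r:b+r,a-r:a+r];s=g[b-r-22:b+r+22,a-r-22:a+r+22]
        S=8;t=cv2.resize(t,None,fx=S,fy=S,interpolation=cv2.INTER_CUBIC);s=cv2.resize(s,None,fx=S,fy=S,interpolation=cv2.INTER_CUBIC)
        R=cv2.matchTemplate(s,t,cv2.TM_CCOEFF_NORMED);_,v,_,l=cv2.minMaxLoc(R);print(name,'shift px',np.array(l)/S-22,'score',round(v,3),'up mm',(l[1]/S-22)/per[1]*10)
if __name__=='__main__': cz()
E
python3 cz.py
```

```text
px per mm up [-0.02725225 -0.29939346] 13.35 [ 0.5689 -0.2624  0.2064] [-0.52  0.1  -4.93]
-y/+x corner shift px [0. 0.] score 1.0 up mm -0.0
-x/-y corner shift px [ 0.75  -0.125] score 0.883 up mm 0.4175107853812477
+x/+y corner shift px [0. 0.] score 1.0 up mm -0.0
```

>>> jog_arm(translation=[[0,0,1],[0,0,3],[0,0,5],[0,0,7],[0,0,9],[0,0,11],[0,0,13],[0,0,14],[0,0,15],[0,0,15],[0,0,15]], turn=[0,0,0,0,0,0,0,0,0,0,0])

```text
clock: 14.27
position: [0.5689, -0.2624, 0.2214]
ee_rot: [0.591, 0.807, 0.0, 0.0]
ft_force: [0.6, 0.3, -5.4]
grip_width: 0.245
```

```bash
python3 cz.py
```

```text
px per mm up [-0.02725225 -0.29939346] 14.3167 [ 0.5689 -0.2624  0.2213] [ 0.35  0.51 -6.3 ]
-y/+x corner shift px [-0.25  -0.625] score 0.984 up mm 2.0875539269062386
-x/-y corner shift px [ 0.125 -1.5  ] score 0.89 up mm 5.010129424574973
+x/+y corner shift px [-0.25  -0.875] score 0.985 up mm 2.922575497668734
```

>>> jog_arm(translation=[[0,0,0.5],[0,0,2],[0,0,4],[0,0,6],[0,0,8],[0,0,10],[0,0,11.5],[0,0,12],[0,0,12],[0,0,12],[0,0,12],[0,0,12]], turn=[0,0,0,0,0,0,0,0,0,0,0,0])

```text
clock: 15.32
position: [0.5688, -0.2624, 0.2332]
ee_rot: [0.591, 0.807, 0.0, 0.0]
ft_force: [-0.3, -1.0, -6.8]
grip_width: 0.243
```

```bash
python3 cz.py; python3 look.py l2
```

```text
px per mm up [-0.02725225 -0.29939346] 15.3667 [ 0.5688 -0.2624  0.2332] [ 1.    0.46 -6.98]
-y/+x corner shift px [-1.    -0.375] score 0.926 up mm 1.2525323561437431
-x/-y corner shift px [-0.375 -4.75 ] score 0.862 up mm 15.865409844487413
+x/+y corner shift px [-0.125 -5.   ] score 0.983 up mm 16.70043141524991
```

View pics/l2.png

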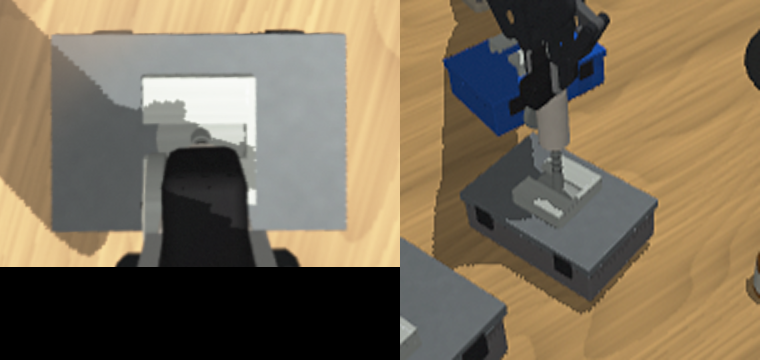

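>>> jog_arm(translation=[[0,0,0],[0,0,0],[0,0,0],[0,0,0],[0,0,0],[0,0,0],[0,0,0],[0,0,0],[0,0,0],[0,0,0],[0,0,0],[0,0,0]], turn=[0,0,0,0,0,0,0,0,0,0,0,0])

```text
clock: 16.47
position: [0.5688, -0.2624, 0.2333]
ee_rot: [0.591, 0.807, 0.0, 0.0]
ft_force: [-0.1, -0.3, -7.0]
grip_width: 0.242
```

Run:
```python
from fit import *
import cz; cz.cz()
p=manip.camera('scene');q=cv2.resize(p['frame'][210:320,180:300],None,fx=5,fy=5,interpolation=cv2.INTER_CUBIC)
for z,col in((0,(255,0,0)),(.015,(0,255,0))):
    for x in boxpts(np.array([.568,-.2625]),.277,.18,.12,z,.06+z):
        u=(proj(p,x)+.5-[180,210])*5;cv2.circle(q,(int(u[0]),int(u[1])),3,col,-1)
cv2.imwrite('pics/h.png',cv2.cvtColor(q,cv2.COLOR_RGB2BGR))
```

```text
px per mm up [-0.02725225 -0.29939346] 16.5167 [ 0.5688 -0.2624  0.2332] [ 0.39  0.23 -5.89]
-y/+x corner shift px [-1.    -0.375] score 0.926 up mm 1.2525323561437431
-x/-y corner shift px [-0.375 -4.75 ] score 0.863 up mm 15.865409844487413
+x/+y corner shift px [-0.125 -5.   ] score 0.983 up mm 16.70043141524991
```

View pics/h.png

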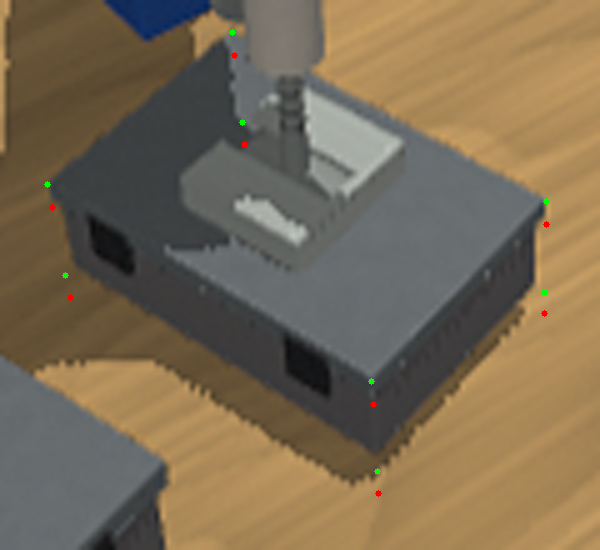

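>>> jog_arm(translation=[[0,0,0],[0,0,0],[0,0,0],[0,1,0],[0,4,0],[-1,10,0],[-1,19,0],[-2,29,0],[-3,38,0],[-3,44,0],[-3,47,0],[-3,48,0]], turn=[0,0,0,0,0,0,0,0,0,0,0,0])

```text
clock: 17.57
position: [0.5661, -0.2133, 0.2334]
ee_rot: [0.59, 0.807, 0.0, 0.0]
ft_force: [0.8, 0.0, -6.0]
grip_width: 0.245
```

>>> jog_arm(translation=[[0,1,0],[0,4,0],[-1,10,0],[-1,19,0],[-2,31,0],[-3,45,0],[-4,59,0],[-5,71,0],[-6,80,0],[-6,86,0],[-6,89,0],[-6,90,0]], turn=[0,0,0,0,0,0,0,0,0,0,0,0])

```text
clock: 18.57
position: [0.5601, -0.1227, 0.2334]
ee_rot: [0.59, 0.807, 0.0, 0.0]
ft_force: [-0.7, -0.2, -6.5]
grip_width: 0.248
```

```bash
python3 st.py
python3 - <<'E'
from fit import *
for n in('scene','top'):
  p=manip.camera(n)
  for l in('caddy_seat','caddy_base','mat'):
    for r in manip.pinpoint(p,l)[:3]: print(n,l,r['confidence'],plane(p,r['at'],.075 if 'seat' in l else .015 if 'base' in l else 0))
E
```

```text
18.5667 [ 0.5601 -0.1227  0.2334] F [-0.68 -0.19 -6.52] T [ 0.03 -0.08  0.01] w 0.24764288085919223 caddy xy mm 30.668811202667552 136.59690482332167 foot z 0.12842317610772125
scene caddy_seat 0.87 [ 0.55551833 -0.11753003  0.075     ]
scene caddy_seat 0.72 [ 0.61234766 -0.52646153  0.075     ]
scene caddy_seat 0.71 [ 0.32682033 -0.14972589  0.075     ]
scene caddy_base 0.94 [ 0.32905386 -0.14675558  0.015     ]
scene caddy_base 0.65 [ 0.56159056 -0.12382467  0.015     ]
scene mat 0.66 [0.53005333 0.22344746 0.        ]
top caddy_seat 0.76 [ 0.60544764 -0.52214215  0.075     ]
top caddy_seat 0.7 [ 0.32016378 -0.13747587  0.075     ]
top mat 0.88 [0.52572778 0.22720551 0.        ]
```

>>> jog_arm(translation=[[0,1,0],[0,4,0],[-1,10,0],[-1,19,0],[-2,31,0],[-3,45,0],[-4,59,0],[-5,71,0],[-6,80,0],[-6,86,0],[-6,89,0],[-6,90,0]], turn=[0,0,0,0,0,0,0,0,0,0,0,0])

```text
clock: 19.97
position: [0.554, -0.0332, 0.2334]
ee_rot: [0.59, 0.807, 0.0, 0.0]
ft_force: [0.4, -1.5, -6.8]
grip_width: 0.242
```

>>> jog_arm(translation=[[0,1,0],[0,4,0],[-1,10,0],[-1,19,0],[-2,31,0],[-3,45,0],[-4,59,0],[-5,71,0],[-6,80,0],[-6,86,0],[-6,89,0],[-6,90,0]], turn=[0,0,0,0,0,0,0,0,0,0,0,0])

```text
clock: 20.97
position: [0.5481, 0.0571, 0.2333]
ee_rot: [0.59, 0.807, 0.0, 0.0]
ft_force: [0.1, -0.4, -6.2]
grip_width: 0.245
```

>>> jog_arm(translation=[[0,1,0],[0,4,0],[-1,10,0],[-1,19,0],[-2,31,0],[-3,45,0],[-4,59,0],[-5,71,0],[-6,80,0],[-6,86,0],[-6,89,0],[-6,90,0]], turn=[0,0,0,0,0,0,0,0,0,0,0,0])

```text
clock: 21.97
position: [0.5421, 0.1475, 0.2333]
ee_rot: [0.59, 0.807, 0.0, 0.0]
ft_force: [-0.7, -0.2, -6.7]
grip_width: 0.241
```

```bash
python3 st.py
```

```text
21.9667 [0.5421 0.1475 0.2333] F [-0.68 -0.2  -6.68] T [ 0.02 -0.04  0.02] w 0.2411159453411747 caddy xy mm 87.20390999610893 401.43970670651953 foot z 0.1282861050252287
```

>>> jog_arm(translation=[[0,1,0],[0,4,0],[-1,10,0],[-2,19,0],[-3,30,0],[-4,42,0],[-5,53,0],[-6,62,0],[-7,68,0],[-7.5,72,0],[-7.5,73.7,0],[-7.5,73.7,0]], turn=[0,0,0,0,0,0,0,0,0,0,0,0])

```text
clock: 22.97
position: [0.5346, 0.2213, 0.2333]
ee_rot: [0.59, 0.807, 0.0, 0.0]
ft_force: [0.1, 0.1, -6.8]
grip_width: 0.246
```

>>> jog_arm(translation=[[0,0,0],[0,0,-0.5],[0,0,-2],[0,0,-4],[0,0,-6],[0,0,-8],[0,0,-10],[0,0,-12],[0,0,-14],[0,0,-16],[0,0,-17],[0,0,-17]], turn=[0,0,0,0,0,0,0,0,0,0,0,0])

```text
clock: 23.97
position: [0.5346, 0.2213, 0.216]
ee_rot: [0.59, 0.807, -0.0, 0.0]
ft_force: [-0.6, -0.1, -6.1]
grip_width: 0.243
```

```bash
python3 st.py;python3 - <<'E'
from fit import *
p=manip.camera('top');p['n']='top'
m=best(p,'mat',[.534,.221,0]);q=manip.camera('scene')
a=rect(p,(.534,.221),.277,.064,.26,.26,.001);b=rect({**q,'n':'top'},(.534,.221),.277,.004,.30,.30,.0008)
out=np.hstack([cv2.resize(a,(375,375)),b]);cv2.imwrite('pics/m5.png',cv2.cvtColor(out,cv2.COLOR_RGB2BGR))
out=np.hstack([cv2.resize(q['frame'][100:280,260:480],(440,360)),cv2.resize(p['frame'][140:280,90:230],(360,360))]);cv2.imwrite('pics/m6.png',cv2.cvtColor(out,cv2.COLOR_RGB2BGR))
E
```

```text
23.9667 [0.5346 0.2213 0.216 ] F [-0.6  -0.07 -6.07] T [-0.01 -0.01 -0.01] w 0.24260984577588288 caddy xy mm 100.13776498715367 474.5293895884195 foot z 0.1110360171679113
mat (np.float64(1.4), np.int64(2810), 0.19)
```

View pics/m6.png

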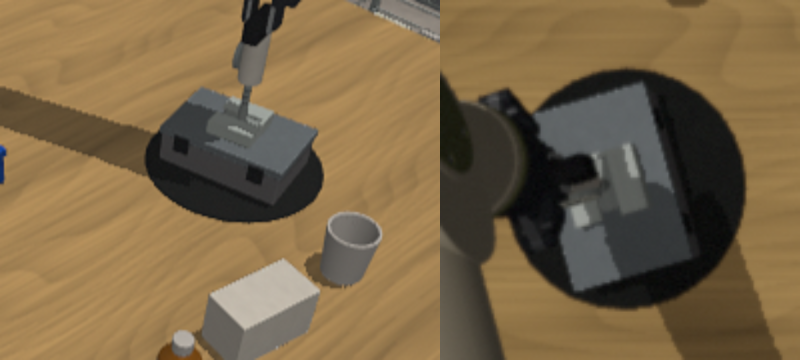

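>>> jog_arm(translation=[[0,0,-1],[0,0,-4],[0,0,-8],[0,0,-12],[0,0,-16],[0,0,-20],[0,0,-24],[0,0,-28],[0,0,-31],[0,0,-33],[0,0,-34],[0,0,-34]], turn=[0,0,0,0,0,0,0,0,0,0,0,0])

```text
clock: 25.12
position: [0.5346, 0.2213, 0.1822]
ee_rot: [0.59, 0.807, 0.0, 0.0]
ft_force: [-1.0, -0.2, -2.7]
grip_width: 0.244
```

```bash
python3 st.py
```

```text
25.1167 [0.5346 0.2213 0.1822] F [-0.96 -0.16 -2.65] T [-0.14  0.44  0.01] w 0.24417987737161778 caddy xy mm 100.17016684758636 474.5091300335356 foot z 0.07723325444719419
```

>>> jog_arm(translation=[[0,0,-1],[0,0,-2],[0,0,-4],[0,0,-6],[0,0,-8],[0,0,-10],[0,0,-11.5],[0,0,-12.5],[0,0,-12.9],[0,0,-12.9]], turn=[0,0,0,0,0,0,0,0,0,0])

```text
clock: 25.95
position: [0.5347, 0.2213, 0.1695]
ee_rot: [0.59, 0.807, 0.0, 0.0]
ft_force: [-2.3, -1.8, 0.6]
grip_width: 0.244
```

```bash
python3 st.py
```

```text
25.95 [0.5347 0.2213 0.1695] F [-2.26 -1.84  0.56] T [-0.19  0.7   0.01] w 0.2436893730314708 caddy xy mm 100.28237175531902 474.50410715989074 foot z 0.06454060361462273
```

>>> jog_arm(translation=[[-0.4,-0.1,0],[-0.8,-0.2,-0.3],[-0.8,-0.2,-0.6],[-0.8,-0.2,-0.9],[-0.8,-0.2,-0.9]], turn=[0,0,0,0,0])

```text
clock: 26.37
position: [0.5342, 0.2212, 0.1689]
ee_rot: [0.59, 0.807, 0.001, 0.001]
ft_force: [0.3, -0.6, 1.3]
grip_width: 0.24
```

```bash
python3 st.py
```

```text
26.3667 [0.5342 0.2212 0.1689] F [ 0.31 -0.64  1.34] T [-0.03 -0.04 -0.01] w 0.23972528792745107 caddy xy mm 99.81470930155484 474.52407096046517 foot z 0.06392246703307565
```

>>> jog_arm(translation=[[0,0,0],[0,0,0],[0,0,0],[0,0,0],[0,0,0],[0,0,0],[0,0,0],[0,0,0]], turn=[0,0,0,0,0,0,0,0], grip=70)

```text
clock: 27.03
position: [0.5342, 0.2212, 0.1689]
ee_rot: [0.59, 0.807, 0.001, 0.001]
ft_force: [-0.5, -0.0, -0.2]
grip_width: 0.818
```

>>> jog_arm(translation=[[0,0,3],[0,0,10],[0,0,20],[0,0,32],[0,0,46],[0,0,60],[0,0,75],[0,0,90],[0,0,100],[0,0,108],[0,0,110],[0,0,110]], turn=[0,0,0,0,0,0,0,0,0,0,0,0])

```text
clock: 28.03
position: [0.5344, 0.2213, 0.2794]
ee_rot: [0.59, 0.807, 0.001, 0.001]
ft_force: [0.4, 0.5, -1.6]
grip_width: 0.817
```

```bash
python3 st.py;python3 - <<'E'
from fit import *
q=manip.camera('scene');p=manip.camera('top');w=manip.camera('wrist')
for l,z in(('scale_grip',.176),('caddy_seat',.064),('mat',0),('caddy_base',.004)):
  for r in manip.pinpoint(q,l)[:3]: print(l,r['confidence'],plane(q,r['at'],z))
out=np.hstack([cv2.resize(q['frame'][80:280,260:480],(440,400)),cv2.resize(w['frame'],(360,270))[:,:] if 0 else cv2.copyMakeBorder(cv2.resize(w['frame'],(360,270)),0,130,0,0,cv2.BORDER_CONSTANT)])
cv2.imwrite('pics/end.png',cv2.cvtColor(out,cv2.COLOR_RGB2BGR))
E
```

```text
28.0333 [0.5344 0.2213 0.2794] F [ 0.36  0.46 -1.62] T [-0.01 -0.01 -0.01] w 0.8173078640002257 caddy xy mm 99.97749057591898 474.56219291779445 foot z 0.17442157865725338
scale_grip 0.75 [0.5203501  0.22774352 0.176     ]
caddy_seat 0.94 [ 0.32584065 -0.1437202   0.064     ]
caddy_seat 0.9 [ 0.60007505 -0.52005942  0.064     ]
caddy_seat 0.61 [0.5220843  0.22339566 0.064     ]
mat 0.57 [0.52959024 0.22809292 0.        ]
caddy_base 0.92 [0.53338959 0.21649694 0.004     ]
caddy_base 0.92 [ 0.3117783  -0.13902638  0.004     ]
```

View pics/end.png

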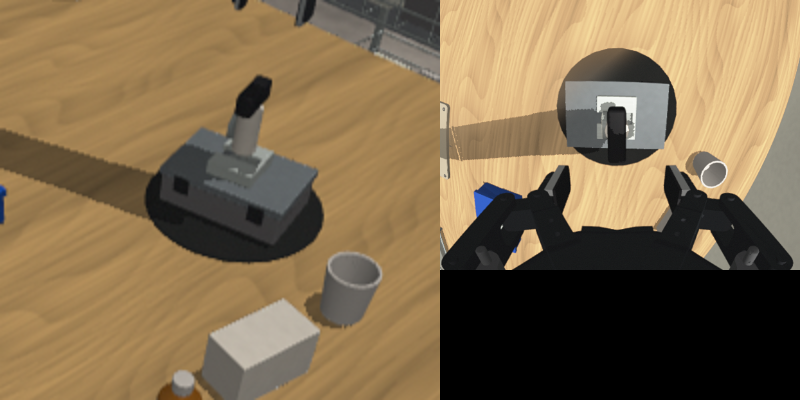

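```bash
python3 -c "
from workcell import manip
print(manip.hand_in())"
```

```text
the job is handed in; nothing more can be done
None
```

The job is done and handed in at about 28 s of the 70 s allowed; the hand-in gave no verdict.

- **Seating:** I gripped the scale and slid its foot under the small grey caddy's bracket. I felt the back stop at about 4 N, so the foot was home.
- **Weighing:** The caddy hung still and level about 15 mm up for more than a second. The force suggests a mass of roughly 0.45 kg.
- **Placing:** I carried it low to the mat, lowered it gently, backed off the stop by just under 1 mm, and let go only once the foot stood on the lid.

**Last checks:** The final pictures show the caddy flat on the mat and the scale upright in its bracket. In the scene view, grip and seat lie within about 5 mm of each other sideways. By the arm's position, the caddy's centre is within a few millimetres of the mat's centre. The gripper is clear, about 10 cm up. The carton, beaker and bottle still stand, and my path kept away from them, but I didn't measure their positions again.

**Disagreements:**
- While the caddy hung, my tracker read only about 1 mm of lift at one corner, against about 16 mm at two others. An overlay on the picture showed all visible lid corners level at 15 mm, so I put that reading down to the shadow edge.
- The final network points are scattered by 5–12 mm, more than the fitted positions, but still inside the 30 mm limit.

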